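# Lock a brace template onto the keyhole studs of a sloped jig

### The arm

A 6-joint arm with a two-finger parallel gripper is mounted at the origin on the work surface. World frame = base frame: x ahead of the robot, y to its left, z up, the work surface at z = 0. Lengths are in m, angles in rad, forces in N, time in s.
With the tool pointing down it reaches from about 0.25 to 0.775 m from the base axis. Payload 4 kg.
Tool frame: the origin (TCP) lies at the centre of the arm's flange, where the gripper is bolted on; the fingertips stand 199 mm ahead of it and the grasp point (between the pads) lies 180 mm ahead of it (robot.tcp_to_tips is the z of the fingertips in the tool frame, in m); z points along the fingers, y is the line along which they close (so a half turn about z gives the same grasp; the last joint's range is limited). The gripper opens to 94 mm and grips with 3 to 60 N. Pads are 16 mm wide; open, the fingers measure 119 mm over their backs; the gripper's body (75 mm by 177 mm) begins 78 mm behind the grasp point.
Start: joints at [-1.207, 0.087, 1.371, -0, 1.684, -0.103], TCP at [0.248, -0.491, 0.405] pointing down, gripper open.
Joint ranges: [-3.1, 3.1], [-0.76, 2.03], [0.27, 2.55], [-1.08, 4.22], [0.17, 2.65], [-2.57, 2.57]. Speed limits (rad/s): [2.79, 2.79, 3.14, 3.14, 3.14, 3.14].

### API

Orientations are given as [roll, pitch, yaw] about the fixed x, y, z axes, in that order (R = Rz(yaw) Ry(pitch) Rx(roll)).
In Python, from bench import robot gives the robot as it stands.
- The arm moves only by the tool play_rows, never from a script. Its arguments are lists of equal length, an entry for each row: "translation": the shift along the tool's x, y, z scaled (see below), a list of three; "twist": the turn, a rotation vector about the tool's x, y, z scaled (see below), a list of three; "gripper": the opening, from -1 (shut) to 1 (fully open). A call has 1 to 8 rows; each row shifts and turns the commanded pose from where the row before left it, along the tool's axes as they then stand; what a row does not reach is not made up. The controller multiplies each number of a shift by 0.04 m and each number of a turn by 0.1 rad. A row lasts 1/10 s, in which the tool goes at most 50 mm and 8.59 degrees, less where a joint would pass 70% of its speed; a pose out of reach is approached as far as the arm can. A call with a number of a shift or a turn outside -1 to 1 is refused whole. A call with a gripper value outside its range is refused whole. The fingers move at their own pace and stop on an object; the grip force is fixed at half the most. Time passes only in rows, so rows that do not move let the fingers close. It gives the time, the measured TCP pose, the force, the opening and the grip force at its end, in the units of the state.
- robot.get_obs(): the state, without advancing time (a new reading comes with each control period).
- robot.snapshot(name): name is "scene" or "top"; returns the picture (400x640x3 uint8, red, green, blue); there is no depth.
- robot.camera_model(name): a dict with "camera_matrix" (3x3 intrinsics, pixels), "rvec" (rotation vector, rad) and "tvec" (3), from world to camera coordinates, as OpenCV has them. Camera axes: x right, y down, z forward; pixel columns grow to the right and rows downward; lengths in m; the calibration is good to about 2 mm. A picture is of the moment at which its call begins. camera_model takes no time and is no camera call.
- robot.close_job(): hands the job in; it is judged then, once.
Trained networks look in the newest picture that a camera, given by its name, has taken for a name from the list of things; names that differ only in an ending like _2 or _b are one class to them, and where a whole thing is asked for, a point or a joint stands for the part that bears it (a point fixed in the world has none). Each returns a list of dicts, best first, with "score" (0 to 1); they miss things now and then, are a little off and sometimes report something else, mostly with a low value. They report only what shows in the picture. A call takes as long as a camera call. They do not tell look-alikes from the thing itself.
- robot.recognise(name, camera): "centre" ([x, y, z] in m, in world coordinates, good to about 4 mm: the middle of the surface that is visible of it).
- robot.spot_point(name, camera): "centre" ([x, y, z] in m, in world coordinates, good to about 4 mm: a listed point, or the origin of a listed thing).
The state is a dict: "time": time; "joint_positions": joint angles; "qvel": joint speeds; "joint_torque": joint torques, N m; "tool_pos": TCP position; "ee_rot": TCP orientation; "wrist_force": force on the tool from outside, world axes, zero at the start; "wrist_torque": the same for the moment, N m; "width": finger opening in m; "finger_force": force on a finger pad.
Only numpy, scipy, OpenCV 4.12 (cv2) and the standard library are available. Lean on these libraries where they do the work, as an engineer would, in place of code of your own. Each camera call takes 0.05 s, during which the arm holds its last target. There are 200 camera calls.

### The job

Pick up the plywood brace template by its post and hang it on the sloped jig: press the large ends of both keyholes over the two stud heads against the sprung bar, then slide the template down the slope until the slot ends are fully home against the stud necks, and let go so that it stays locked. Work gently, feeling for the stop, so that the jig is never pressed or pushed hard (no more than about 25 N), and leave the other things on the bench where they are.

Things in the scene. Friction and masses are not known exactly. Their poses are not given: they have to be found in the camera images.
- plate: Brace template: plywood plate 84 x 170 x 6 mm (its x, y, z), lying flat, 0.2 to 0.4 kg. Origin: centre of its underside, z up. Two keyholes through it, at y = -60 and +60 mm: each a round large end, 23.5 mm across, centred at x = -13 mm, from which a slot 12.5 mm wide runs in +x to a flat end at x = +17.5 mm.
- plate_post (a point): Point to grip, at z = 34 mm above the plate's origin, on the axis of the template's only handle: a square dark wooden post 30 x 30 mm, faces square to the plate's x and y, reaching from the plate's top (z = 6 mm) to z = 50 mm.
- deck: Fixed deck of the jig, 140 x 220 mm, sloping 20 degrees. Origin: on its top face, 67 mm above the bench, 55 mm from its upper edge. x points up the slope, y level along the deck, z square out of it. Two steel studs stand square on it at y = -60 and +60 mm: neck 9 mm thick, round head 20 mm across with a bevelled rim, head underside at z = 17 mm, top at z = 22 mm.
- studs_nominal (a point): Point on the deck's x, y origin at z = 11 mm. The studs and the home pin sit on one carriage that was clamped, before you start, anywhere from 11 mm below to 11 mm above (along deck x) this nominal place: both studs at the same x. That shift is not reported: look, or feel for where the large ends drop over the heads.
- bar (a joint): Sprung aluminium pressure bar, 64 x 176 x 8 mm, parallel over the deck, studs through it. Value: how far it is pressed in, m. 0 = free, top at deck z = 14 mm, pushing up with about 5 N, then 1.5 N more per mm; bottoms at 0.0055 (about 13.5 N). Pressed 0.003 to 0.0055 lets the 6 mm template pass under the heads; it then springs back to 0.003, holding the template up against them.
- home_pin (a joint): Small sprung pin (under 3 N) in a block at the lower end of the carriage; the template's lower edge pushes it in, m, over the last 4 mm of the slide. 0 = out; about 0.004 = template fully home, slot ends on the necks. From large ends round the studs (template origin 13 mm up the slope from the studs' line) to home (13 mm below it) is 26 mm. Template x, y, z point along deck x, y, z.
- bench_plane: Bench plane, 200 x 60 mm steel sole, wooden knob and handle, about 95 mm tall; bystander. Origin under the centre of its sole.
- block_plane: Shorter plane, 160 x 60 mm, about 95 mm tall; bystander. Origin under the centre of its sole.
- glue_bottle: White glue bottle, 52 mm across, 140 mm tall, standing; bystander. Origin under its centre.
- tape_roll: Roll of paper tape, 100 mm across, 24 mm tall, lying flat; bystander. Origin under its centre.
- chisel: Chisel lying on the bench between plate and stand, 240 mm long, 22 mm high; bystander. Origin where handle meets blade; blade along its +x, handle along -x.
- brace_strip: Spruce brace strip, 140 x 14 x 12 mm, lying on the bench near the robot; bystander. Origin under its centre, length along its x.
- knife: Utility knife, 130 x 20 x 13 mm, lying on the bench; bystander. Origin under its centre, length along its x.
Things that resemble listed ones, but are neither listed nor needed, are in the scene too. What is meant by the plate is not yellow, and is the larger of those in its own colour.

How it is judged:
By the outcome, as a careful person would: the job done as asked, in the order asked, and still so for the second after the job is handed in, with the robot touching nothing.
It also fails if it takes over 64 s, if anything falls off the work surface, if the arm or the gripper's body presses on something with over 40 N, if the wrist force passes 120 N, or if a joint passes its speed limit or range.

## Working session

There is one attempt and no reset: what is moved stays moved. The work goes in short steps, Python scripts to look and compute and a tool call to move; the robot and the scene stay as the last step left them, time stands still between calls to the robot, and variables do not carry over. Pictures are saved under pics/ and viewed, at most 10 in all, crops included, and the job is handed in when it is done.

Besides the shell and the picture viewer there is one more tool, called after "Call:" as name(argument=value, ...), one argument or row to a line, values as JSON. play_rows: Moves the arm, as the interface text tells. Its arguments: {"type":"object","properties":{"translation":{"type":"array","items":{"type":"array","items":{"type":"number","minimum":-1,"maximum":1}}},"twist":{"type":"array","items":{"type":"array","items":{"type":"number","minimum":-1,"maximum":1}}},"gripper":{"type":"array","items":{"type":"number"}}},"required":["translation","twist","gripper"]}

```bash
mkdir -p pics; ls; python3 - <<'E'
from bench import robot
import cv2
for c in ["scene","top"]:
    im=robot.snapshot(c); cv2.imwrite(f"pics/{c}0.png",im[:,:,::-1])
    for n in ["plate","deck"]:
        print(c,n,[(round(d["score"],2),[round(v,3) for v in d["centre"]]) for d in robot.recognise(n,c)])
    for n in ["plate_post","studs_nominal","deck","plate"]:
        print(c,"sp",n,[(round(d["score"],2),[round(v,3) for v in d["centre"]]) for d in robot.spot_point(n,c)])
print(robot.get_obs())
print(robot.camera_model("top"),robot.camera_model("scene"))
E
```

```text
pics
scene plate [(0.78, [0.371, 0.162, 0.006]), (0.73, [0.524, 0.223, 0.006]), (0.65, [0.408, 0.43, 0.007]), (0.41, [0.381, 0.007, 0.012])]
scene deck [(0.91, [0.56, -0.184, 0.073])]
scene sp plate_post [(0.87, [0.402, 0.423, 0.03]), (0.7, [0.37, 0.15, 0.02])]
scene sp studs_nominal [(0.64, [0.563, -0.208, 0.082])]
scene sp deck [(0.74, [0.557, -0.208, 0.064])]
scene sp plate [(0.96, [0.367, 0.152, 0.002]), (0.76, [0.404, 0.421, 0.0]), (0.64, [0.517, 0.209, 0.002])]
top plate [(0.97, [0.365, 0.152, 0.001]), (0.72, [0.518, 0.201, 0.006]), (0.64, [0.399, 0.415, 0.009])]
top deck [(0.75, [0.552, -0.204, 0.074])]
top sp plate_post [(0.89, [0.522, 0.211, 0.033]), (0.84, [0.399, 0.42, 0.035]), (0.59, [0.366, 0.154, 0.024])]
top sp studs_nominal [(0.62, [0.561, -0.209, 0.076])]
top sp deck [(0.9, [0.561, -0.209, 0.061]), (0.65, [0.382, 0.006, -0.001])]
top sp plate [(0.9, [0.368, 0.152, 0.001]), (0.79, [0.4, 0.423, 0.001]), (0.63, [0.515, 0.206, 0.0]), (0.6, [0.563, -0.211, 0.066])]
{'time': 0.7, 'joint_positions': array([-1.20710464e+00,  8.71484123e-02,  1.37067709e+00,  9.59855823e-06,

[... 450 characters left out ...]
57,  0.21143244]), 'wrist_torque': array([-0.0053497 , -0.03945874, -0.00059278]), 'finger_force': 0.0, 'width': 0.09420854218679196}
{'camera_matrix': array([[432.30451797,   0.        , 317.8070342 ],
       [  0.        , 432.30451797, 196.23666457],
       [  0.        ,   0.        ,   1.        ]]), 'rvec': array([ 2.12599886, -2.15797971,  0.11272367]), 'tvec': array([0.00423465, 0.57059576, 1.11432895])} {'camera_matrix': array([[431.27219132,   0.        , 318.00153206],
       [  0.        , 431.27219132, 203.61391405],
       [  0.        ,   0.        ,   1.        ]]), 'rvec': array([ 0.83098836,  2.6794964 , -0.92724352]), 'tvec': array([ 0.5017562 , -0.21389809,  1.44620953])}
```

View pics/top0.png

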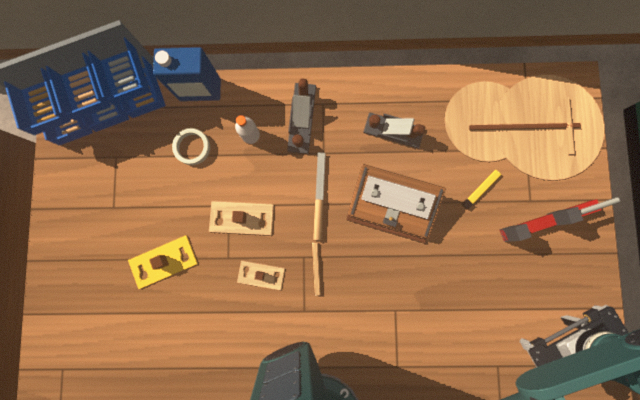

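View pics/scene0.png

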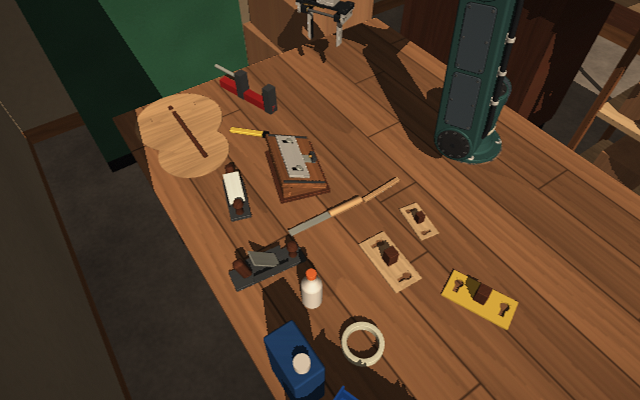

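The candidates in the top picture are the plywood plate at (241,218), the small plywood plate at (261,275) and the yellow plate at (163,262). The one at (241,218) fits, because it isn't yellow and is the larger of the two plywood ones. I'll confirm it in a crop, with the jig alongside.

```bash
python3 - <<'E'
import cv2,numpy as np
t=cv2.imread("pics/top0.png"); s=cv2.imread("pics/scene0.png")
z=lambda im,x,y,w,h,W,H: cv2.resize(im[y:y+h,x:x+w],(W,H),interpolation=cv2.INTER_CUBIC)
a=z(t,202,194,80,60,400,300); b=z(t,345,160,100,75,400,300)
c=z(s,345,220,80,75,320,300); d=z(s,262,128,80,50,480,300)
cv2.imwrite("pics/crops.png",np.vstack([np.hstack([a,b]),np.hstack([c,d])]))
E
```

```text
(no output)
```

View pics/crops.png

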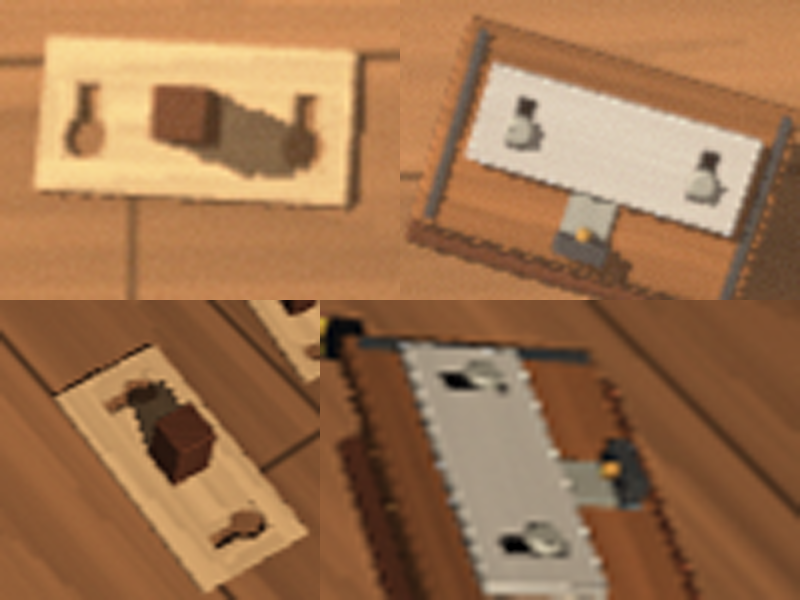

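The crop confirms it: the big plywood plate is at (241,218) in the top picture, with its slots pointing away from the robot (+x). The stud heads are at about (375.5,193) and (421,206), and the pin block is on the near, lower side. Next I'll fit both poses.

```bash
cat > h.py <<'E'
import numpy as np, cv2
from scipy.optimize import least_squares
from scipy.spatial.transform import Rotation as Ro
from bench import robot
CM={c:robot.camera_model(c) for c in ("top","scene")}
def proj(c,P):
    m=CM[c]; return cv2.projectPoints(np.asarray(P,float).reshape(-1,3),m["rvec"],m["tvec"],m["camera_matrix"],None)[0][:,0]
def deckT(x,y,yaw): return Ro.from_euler("ZY",[yaw,-np.deg2rad(20)]).as_matrix(),np.array([x,y,.067])
E
python3 - <<'E'
from h import *
T=lambda p:np.array(p)/5+[202,194]-0.4
D=lambda p:(np.array(p)-[400,0])/4+[345,160]-.375
S4=lambda p:(np.array(p)-[0,300])/4+[345,220]-.375
S6=lambda p:(np.array(p)-[320,300])/6+[262,128]-.42
# plate
obs=[("top",T([48,38]),(42,85,6)),("top",T([358,52]),(42,-85,6)),("top",T([348,205]),(-42,-85,6)),("top",T([36,189]),(-42,85,6)),
("scene",S4([56,396]),(42,-85,6)),("scene",S4([152,346]),(-42,-85,6)),("scene",S4([307,531]),(-42,85,6)),("scene",S4([207,588]),(42,85,6))]
def rp(p):
    R=Ro.from_euler("z",p[2]).as_matrix()
    return np.concatenate([proj(c,R@(np.array(q)/1000)+[p[0],p[1],0])[0]-u for c,u,q in obs])
r=least_squares(rp,[.52,.206,0],loss="soft_l1"); print("plate",r.x.round(4),r.fun.round(1).reshape(-1,2).tolist())
# deck: x,y,yaw,bar x,shift
ob=[("top",D([492,64]),"b",(32,88,14)),("top",D([763,142]),"b",(32,-88,14)),("top",D([733,236]),"b",(-32,-88,14)),("top",D([468,158]),"b",(-32,88,14)),
("scene",S6([400,343]),"b",(32,-88,14)),("scene",S6([520,348]),"b",(-32,-88,14)),
("top",D([522,131]),"s",(0,60,21)),("top",D([705,186]),"s",(0,-60,21)),("scene",S6([490,378]),"s",(0,-60,21)),("scene",S6([546,541]),"s",(0,60,21)),
("top",D([478,20]),"d",(55,110,0))]
def rd(p):
    R,t=deckT(*p[:3]); off={"b":p[3],"s":p[4],"d":0}
    return np.concatenate([proj(c,R@((np.array(q)/1000)+[off[k],0,0])+t)[0]-u for c,u,k,q in ob])
r=least_squares(rd,[.56,-.208,-.3,0,0],loss="soft_l1",x_scale=.01); print("deck",r.x.round(4),r.fun.round(1).reshape(-1,2).tolist())
p=r.x;R,t=deckT(*p[:3])
im=cv2.imread("pics/top0.png");sc=cv2.imread("pics/scene0.png")
def draw(im,c,k,o):
    im=cv2.resize(im[o[1]:o[1]+50,o[0]:o[0]+(110 if c=="top" else 90)] if 0 else im[o[1]:o[1]+85,o[0]:o[0]+110],None,fx=k,fy=k,interpolation=cv2.INTER_CUBIC)
    def pl(P,col):
        q=(proj(c,(np.array(P)/1000)@R.T+t)-o+.5)*k; cv2.polylines(im,[q.round().astype(int)],True,col,1)
    pl([(55,110,0),(55,-110,0),(-85,-110,0),(-85,110,0)],(0,255,0))
    b=p[3]*1e3; pl([(b+32,88,14),(b+32,-88,14),(b-32,-88,14),(b-32,88,14)],(255,0,0))
    a=np.linspace(0,6.28,24)
    for y in(-60,60): pl([(p[4]*1e3+10*np.cos(v),y+10*np.sin(v),21) for v in a],(0,0,255))
    return im
cv2.imwrite("pics/ov.png",np.hstack([draw(im,"top",3.6,(343,155)),draw(sc,"scene",3.6,(250,120))]))
E
```

```text
plate [ 0.5193  0.2082 -0.061 ] [[-0.2, -0.2], [-0.7, -0.3], [-0.6, -0.1], [-0.2, 0.2], [-0.4, -0.3], [0.3, -0.8], [0.2, -0.9], [-0.7, -0.0]]
deck [ 5.640e-01 -2.113e-01 -3.072e-01 -5.000e-04 -5.000e-03] [[0.7, 0.0], [0.2, 0.1], [-0.4, 0.1], [-0.5, 0.0], [0.2, -0.5], [-0.7, -0.1], [-0.4, 0.4], [-0.4, 0.1], [-0.9, -1.4], [-0.1, -1.3], [-1.4, -0.9]]
```

View pics/ov.png

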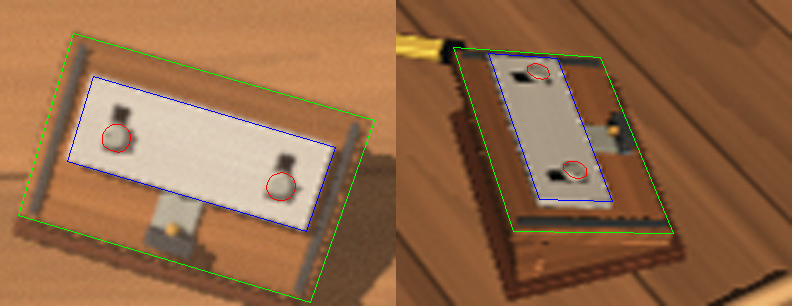

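The overlay fits. The plate is at (0.519, 0.208) with yaw -0.06, and the deck is at (0.564, -0.211) with yaw -0.307. The studs sit about 5 mm below nominal. I'll go to the post now.

Call:
play_rows(
  translation=[
    [0.87,-0.784,0.09],
    [0.87,-0.784,0.09],
    [0.87,-0.784,0.09],
    [0.87,-0.784,0.09],
    [0.87,-0.784,0.09],
    [0.87,-0.784,0.09],
    [0.87,-0.784,0.09],
    [0.87,-0.784,0.09],
  ],
  twist=[
    [0,0,0],
    [0,0,0],
    [0,0,0],
    [0,0,0],
    [0,0,0],
    [0,0,0],
    [0,0,0],
    [0,0,0],
  ],
  gripper=[1,1,1,1,1,1,1,1],
)

```text
time: 1.5
tool_pos: [0.3833, -0.14, 0.3761]
ee_rot: [3.14, -0.001, 0.466]
wrist_force: [0.9, 0.4, 0.6]
width: 0.094
finger_force: 0.0
```

Call:
play_rows(
  translation=[
    [0.87,-0.784,0.09],
    [0.87,-0.784,0.09],
    [0.87,-0.784,0.09],
    [0.87,-0.784,0.09],
    [0.87,-0.784,0.09],
    [0.87,-0.784,0.09],
    [0.87,-0.784,0.09],
    [0.87,-0.784,0.09],
  ],
  twist=[
    [0,0,0],
    [0,0,0],
    [0,0,0],
    [0,0,0],
    [0,0,0],
    [0,0,0],
    [0,0,0],
    [0,0,0],
  ],
  gripper=[1,1,1,1,1,1,1,1],
)

```text
time: 2.3
tool_pos: [0.5193, 0.2095, 0.3471]
ee_rot: [3.141, -0.001, 0.467]
wrist_force: [0.1, -0.9, 0.6]
width: 0.0942
finger_force: 0.0
```

Call:
play_rows(
  translation=[
    [0,0,0.35],
    [0,0,0.35],
    [0,0,0.35],
    [0,0,0.35],
    [0,0,0.35],
    [0,0,0.35],
    [0,0,0],
    [0,0,0],
  ],
  twist=[
    [0,0,0.88],
    [0,0,0.88],
    [0,0,0.88],
    [0,0,0.88],
    [0,0,0.88],
    [0,0,0.88],
    [0,0,0],
    [0,0,0],
  ],
  gripper=[1,1,1,1,1,1,1,1],
)

```text
time: 3.1
tool_pos: [0.519, 0.2075, 0.2631]
ee_rot: [3.141, 0.0, -0.059]
wrist_force: [0.4, 0.3, -0.3]
width: 0.0941
finger_force: 0.0
```

Call:
play_rows(
  translation=[
    [0,0,0.4],
    [0,0,0.4],
    [0,0,0.4],
    [0,0,0],
    [0,0,0],
    [0,0,0],
    [0,0,0],
    [0,0,0],
  ],
  twist=[
    [0,0,0],
    [0,0,0],
    [0,0,0],
    [0,0,0],
    [0,0,0],
    [0,0,0],
    [0,0,0],
    [0,0,0],
  ],
  gripper=[1,1,1,1,-1,-1,-1,-1],
)

```text
time: 3.9
tool_pos: [0.5192, 0.2076, 0.216]
ee_rot: [-3.141, -0.002, -0.061]
wrist_force: [-0.6, -1.0, -0.1]
width: 0.0655
finger_force: 0.0
```

Call:
play_rows(
  translation=[
    [0,0,0],
    [0,0,0],
    [0,0,0],
    [0,0,0],
  ],
  twist=[
    [0,0,0],
    [0,0,0],
    [0,0,0],
    [0,0,0],
  ],
  gripper=[-1,-1,-1,-1],
)

```text
time: 4.3
tool_pos: [0.5189, 0.2075, 0.215]
ee_rot: [3.141, 0.0, -0.061]
wrist_force: [-0.0, -0.7, -0.0]
width: 0.0336
finger_force: 0.0
```

Call:
play_rows(
  translation=[
    [0,0,0],
    [0,0,0],
    [0,0,0],
    [0,0,0],
    [0,0,-0.3],
    [0,0,-0.6],
    [0,0,-0.8],
    [0,0,-0.8],
  ],
  twist=[
    [0,0,0],
    [0,0,0],
    [0,0,0],
    [0,0,0],
    [0,0,0],
    [0,0,0],
    [0,0,0],
    [0,0,0],
  ],
  gripper=[-1,-1,-1,-1,-1,-1,-1,-1],
)

```text
time: 5.1
tool_pos: [0.5186, 0.2073, 0.3158]
ee_rot: [3.141, 0.002, -0.061]
wrist_force: [0.5, 0.4, -2.9]
width: 0.0302
finger_force: 30.0
```

Call:
play_rows(
  translation=[
    [0,0,-0.8],
    [0,0,-0.7],
    [0,0,0],
    [0,0,0],
  ],
  twist=[
    [0,0,0],
    [0,0,0],
    [0,0,0],
    [0,0,0],
  ],
  gripper=[-1,-1,-1,-1],
)

```text
time: 5.5
tool_pos: [0.5188, 0.2074, 0.3749]
ee_rot: [3.142, -0.0, -0.061]
wrist_force: [-0.5, 0.2, -4.2]
width: 0.0294
finger_force: 30.0
```

```bash
cat >> h.py <<'E'
def plan(x,y,z,sx=.0,shift=-.005,dxy=(0.564,-.2113),yaw=-.307,grip=.035,G=None):
    """TCP target so that plate origin is at deck (x rel. studs line, y, z)"""
    R,t=deckT(*dxy,yaw); p=R@np.array([x+shift,y,z])+t
    n=R[:,2]; return p+n*(grip+.18)+R[:,0]*sx, R@np.diag([1,-1,-1])
def delta(P,Rt):
    o=robot.get_obs(); Rc=Ro.from_euler("xyz",o["ee_rot"]).as_matrix()
    print("now",o["tool_pos"].round(4),o["ee_rot"].round(3),"F",o["wrist_force"].round(1),"tgt",P.round(4))
    print("d units in now-axes",(Rc.T@(P-o["tool_pos"])/.04).round(3),"in tgt axes",(Rt.T@(P-o["tool_pos"])/.04).round(3),"rot units",(Ro.from_matrix(Rc.T@Rt).as_rotvec()/.1).round(2))
E
python3 - <<'E'
from h import *
delta(*plan(.013,0,.06))
im=robot.snapshot("top"); s=robot.snapshot("scene"); cv2.imwrite("pics/l.png",np.hstack([cv2.resize(im[120:270,180:330],(400,400)),cv2.resize(s[150:350,300:500],(400,400))])[:,:,::-1])
E
```

```text
now [0.5188 0.2074 0.3749] [ 3.142 -0.    -0.061] F [-0.5  0.2 -4.2] tgt [ 0.4815 -0.1851  0.3282]
d units in now-axes [-0.33   9.853  1.17 ] in tgt axes [1.553 9.637 1.81 ] rot units [-0.43  3.47  2.43]
```

View pics/l.png

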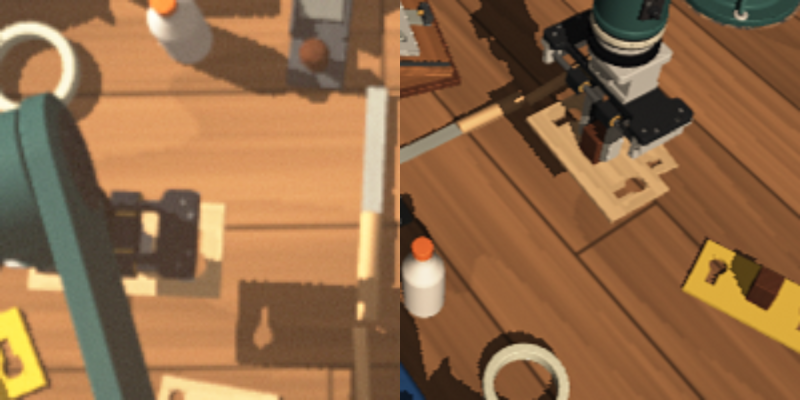

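The plate is held cleanly, slots pointing ahead. I'll carry it over the jig and tilt it to match the slope.

Call:
play_rows(
  translation=[
    [-0.03,0.5,0],
    [-0.03,0.9,0],
    [-0.03,0.9,0],
    [-0.03,0.9,0],
    [-0.03,0.9,0],
    [-0.03,0.9,0],
    [-0.03,0.9,0],
    [-0.03,0.9,0],
  ],
  twist=[
    [0,0,0],
    [0,0,0],
    [0,0,0],
    [0,0,0],
    [0,0,0],
    [0,0,0],
    [0,0,0],
    [0,0,0],
  ],
  gripper=[-1,-1,-1,-1,-1,-1,-1,-1],
)

```text
time: 6.4
tool_pos: [0.492, -0.0647, 0.3724]
ee_rot: [-3.141, 0.004, -0.061]
wrist_force: [-0.1, 0.3, -3.1]
width: 0.0302
finger_force: 30.0
```

Call:
play_rows(
  translation=[
    [-0.03,0.9,0],
    [-0.03,0.9,0],
    [-0.03,0.9,0],
    [0,0.35,0],
    [0,0,0],
  ],
  twist=[
    [0,0,0],
    [0,0,0],
    [0,0,0],
    [0,0,0],
    [0,0,0],
  ],
  gripper=[-1,-1,-1,-1,-1],
)

```text
time: 6.9
tool_pos: [0.4813, -0.1863, 0.3729]
ee_rot: [-3.14, 0.004, -0.064]
wrist_force: [-0.6, -0.0, -2.1]
width: 0.0296
finger_force: 30.0
```

Call:
play_rows(
  translation=[
    [0,0,0],
    [0,0,0],
    [0,0,0],
    [0,0,0],
    [0,0,0],
    [0,0,0],
    [0,0,0],
    [0,0,0],
  ],
  twist=[
    [-0.06,0.5,0.35],
    [-0.06,0.5,0.35],
    [-0.06,0.5,0.35],
    [-0.06,0.5,0.35],
    [-0.06,0.5,0.35],
    [-0.06,0.5,0.35],
    [-0.06,0.47,0.33],
    [0,0,0],
  ],
  gripper=[-1,-1,-1,-1,-1,-1,-1,-1],
)

```text
time: 7.7
tool_pos: [0.4813, -0.183, 0.374]
ee_rot: [-3.139, -0.346, -0.305]
wrist_force: [-0.8, 0.2, -2.5]
width: 0.0297
finger_force: 30.0
```

```bash
python3 - <<'E'
from h import *
delta(*plan(.013,0,.04))
s=robot.snapshot("scene"); cv2.imwrite("pics/m.png",cv2.resize(s[90:210,220:380],(800,600),interpolation=cv2.INTER_CUBIC)[:,:,::-1])
E
```

```text
now [ 0.4813 -0.183   0.374 ] [-3.139 -0.346 -0.305] F [-0.8  0.2 -2.5] tgt [ 0.488  -0.1872  0.3094]
d units in now-axes [-0.368  0.054  1.584] in tgt axes [-0.373  0.049  1.583] rot units [-0.03  0.03  0.02]
```

View pics/m.png

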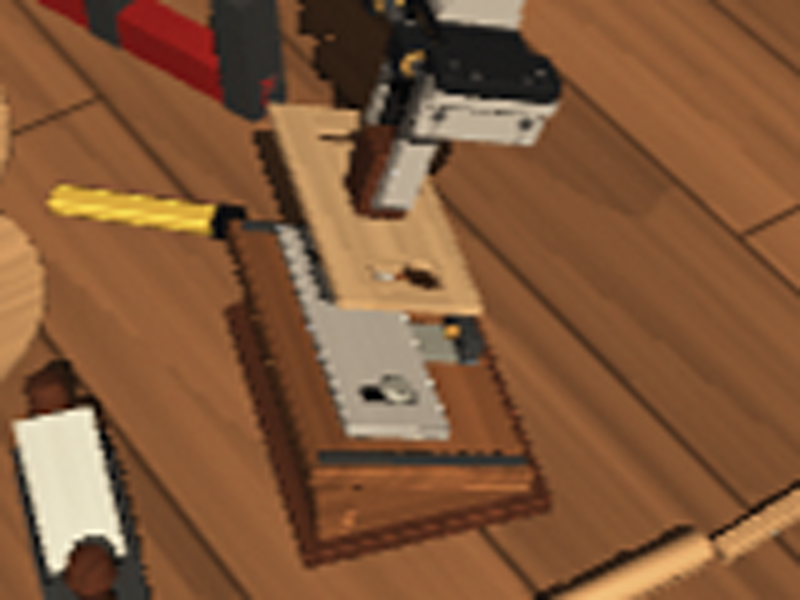

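Call:
play_rows(
  translation=[
    [-0.07,0.01,0.35],
    [-0.08,0.01,0.4],
    [-0.08,0.01,0.4],
    [-0.08,0.01,0.4],
    [-0.06,0.01,0.28],
    [0,0,0],
    [0,0,0],
  ],
  twist=[
    [-0.03,0.03,0.02],
    [0,0,0],
    [0,0,0],
    [0,0,0],
    [0,0,0],
    [0,0,0],
    [0,0,0],
  ],
  gripper=[-1,-1,-1,-1,-1,-1,-1],
)

```text
time: 8.45
tool_pos: [0.492, -0.1901, 0.3013]
ee_rot: [3.14, -0.351, -0.308]
wrist_force: [-0.9, 0.3, -2.4]
width: 0.0298
finger_force: 30.0
```

```bash
cat > ov.py <<'E'
from h import *
import sys
delta(*plan(.013,0,.03))
o=robot.get_obs(); Rc=Ro.from_euler("xyz",o["ee_rot"]).as_matrix(); Rp=Rc@np.diag([1,-1,-1]); tp=o["tool_pos"]+Rc[:,2]*.215
R,t=deckT(.564,-.2113,-.307); print("plate in deck mm",(R.T@(tp-t)*1e3).round(1))
out=[]
for c,(x,y,w,h) in (("scene",(262,118,80,80)),("top",(345,155,80,80))):
    im=robot.snapshot(c)[:,:,::-1]; k=5; im=cv2.resize(im[y:y+h,x:x+w],None,fx=k,fy=k,interpolation=cv2.INTER_CUBIC)
    for P,A,b,col in (([(42,85,6),(42,-85,6),(-42,-85,6),(-42,85,6)],Rp,tp,(0,255,0)),*[([(-13+11.75*np.cos(v),yy+11.75*np.sin(v),6) for v in np.linspace(-5.76,-.55,20)]+[(17.5,yy-6.25,6),(17.5,yy+6.25,6)],Rp,tp,(255,0,0)) for yy in(-60,60)],*[([(-5+10*np.cos(v),yy+10*np.sin(v),21) for v in np.linspace(0,6,20)],R,t,(0,0,255)) for yy in(-60,60)]):
        q=(proj(c,(np.array(P)/1e3)@A.T+b)-(x,y)+.5)*k; cv2.polylines(im,[q.round().astype(int)],True,col,1)
    out.append(im)
cv2.imwrite(sys.argv[1],np.hstack(out))
E
python3 ov.py pics/n.png
```

```text
now [ 0.492  -0.1901  0.3013] [ 3.14  -0.351 -0.308] F [-0.9  0.3 -2.4] tgt [ 0.4913 -0.1882  0.3   ]
d units in now-axes [-0.04  -0.04   0.021] in tgt axes [-0.04  -0.04   0.021] rot units [ 0.02 -0.02 -0.01]
plate in deck mm [10.  -2.  30.8]
```

View pics/n.png

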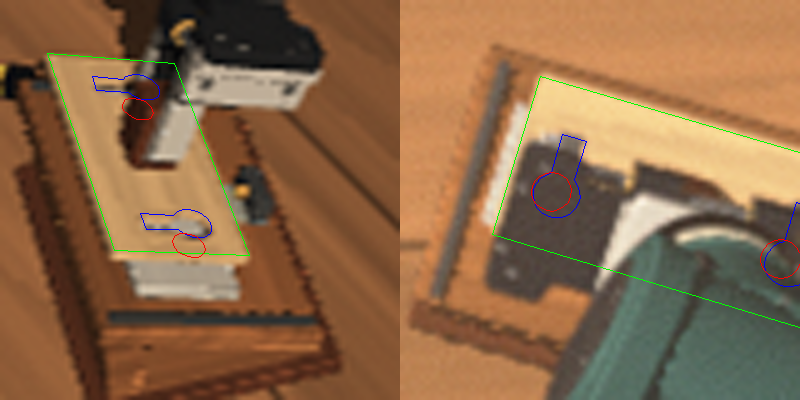

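Call:
play_rows(
  translation=[
    [-0.04,-0.045,0.05],
    [0,0,0.07],
    [0,0,0.07],
    [0,0,0],
    [0,0,0],
  ],
  twist=[
    [0.02,-0.02,-0.01],
    [0,0,0],
    [0,0,0],
    [0,0,0],
    [0,0,0],
  ],
  gripper=[-1,-1,-1,-1,-1],
)

```text
time: 9.05
tool_pos: [0.4934, -0.189, 0.2934]
ee_rot: [-3.141, -0.349, -0.308]
wrist_force: [0.6, 0.3, -3.2]
width: 0.0298
finger_force: 30.0
```

```bash
cat > st.py <<'E'
from h import *
o=robot.get_obs(); Rc=Ro.from_euler("xyz",o["ee_rot"]).as_matrix(); tp=o["tool_pos"]+Rc[:,2]*.215
R,t=deckT(.564,-.2113,-.307); print(round(o["time"],2),"plate deck mm",(R.T@(tp-t)*1e3).round(1),"F deck",(R.T@o["wrist_force"]).round(1),"T",(R.T@o["wrist_torque"]).round(2),"ee",(Ro.from_matrix(R.T@Rc@np.diag([1,-1,-1])).as_rotvec()*57.3).round(2))
E
python3 st.py;  python3 ov.py pics/o.png; python3 - <<'E'
import cv2,numpy as np
from bench import robot
import os
os.chdir('.')
s=robot.snapshot("scene")[:,:,::-1]; t=robot.snapshot("top")[:,:,::-1]
z=lambda i,x,y:cv2.resize(i[y:y+40,x:x+50],(400,320),interpolation=cv2.INTER_CUBIC)
cv2.imwrite("pics/p.png",np.hstack([z(s,275,145),z(t,360,170)]))
E
```

```text
9.05 plate deck mm [ 7.9 -0.1 23.1] F deck [-0.6  0.5 -3.2] T [ 0.04  0.35 -0.07] ee [-0.01 -0.01 -0.06]
now [ 0.4934 -0.189   0.2934] [-3.141 -0.349 -0.308] F [ 0.6  0.3 -3.2] tgt [ 0.4913 -0.1882  0.3   ]
d units in now-axes [ 0.005 -0.002 -0.174] in tgt axes [ 0.005 -0.002 -0.174] rot units [ 0.   -0.   -0.01]
plate in deck mm [ 7.9 -0.1 23.1]
```

View pics/p.png

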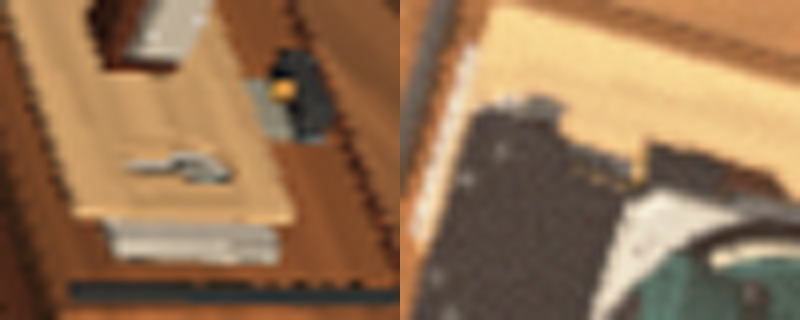

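Call:
play_rows(
  translation=[
    [0,0,0.025],
    [0,0,0.025],
    [0,0,0.025],
    [0,0,0],
  ],
  twist=[
    [0,0,0],
    [0,0,0],
    [0,0,0],
    [0,0,0],
  ],
  gripper=[-1,-1,-1,-1],
)

```text
time: 9.65
tool_pos: [0.4943, -0.1893, 0.2905]
ee_rot: [-3.141, -0.349, -0.308]
wrist_force: [0.3, 0.4, -3.3]
width: 0.0297
finger_force: 30.0
```

```bash
python3 st.py
```

```text
9.65 plate deck mm [ 7.8 -0.1 20. ] F deck [-1.   0.5 -3.2] T [0.07 0.37 0.01] ee [-0.   -0.01 -0.05]
```

Call:
play_rows(
  translation=[
    [0,0,0.025],
    [0,0,0.025],
    [0,0,0.025],
    [0,0,0],
  ],
  twist=[
    [0,0,0],
    [0,0,0],
    [0,0,0],
    [0,0,0],
  ],
  gripper=[-1,-1,-1,-1],
)

```text
time: 10.05
tool_pos: [0.4953, -0.1896, 0.2877]
ee_rot: [-3.141, -0.349, -0.308]
wrist_force: [0.0, -0.0, -2.8]
width: 0.0297
finger_force: 30.0
```

```bash
python3 st.py
```

```text
10.05 plate deck mm [ 7.8 -0.1 17. ] F deck [-0.9 -0.  -2.6] T [ 0.03  0.37 -0.01] ee [-0.01 -0.01 -0.05]
```

Call:
play_rows(
  translation=[
    [0,0,0.025],
    [0,0,0.025],
    [0,0,0.025],
    [0,0,0.025],
    [0,0,0],
  ],
  twist=[
    [0,0,0],
    [0,0,0],
    [0,0,0],
    [0,0,0],
    [0,0,0],
  ],
  gripper=[-1,-1,-1,-1,-1],
)

```text
time: 10.55
tool_pos: [0.4966, -0.19, 0.2846]
ee_rot: [-3.141, -0.35, -0.308]
wrist_force: [-3.4, 1.2, 2.1]
width: 0.0301
finger_force: 30.0
```

```bash
python3 st.py
```

```text
10.55 plate deck mm [ 8.1 -0.1 13.7] F deck [-2.6  0.2  3.2] T [ 0.09  0.73 -0.03] ee [-0.01 -0.03 -0.05]
```

Call:
play_rows(
  translation=[
    [0,0,0.025],
    [0,0,0.025],
    [0,0,0.025],
    [0,0,0.015],
    [0,0,0],
  ],
  twist=[
    [0,0,0],
    [0,0,0],
    [0,0,0],
    [0,0,0],
    [0,0,0],
  ],
  gripper=[-1,-1,-1,-1,-1],
)

```text
time: 11.05
tool_pos: [0.4977, -0.1903, 0.2815]
ee_rot: [-3.142, -0.35, -0.308]
wrist_force: [-5.5, 1.7, 4.7]
width: 0.0294
finger_force: 30.0
```

```bash
python3 st.py
```

```text
11.05 plate deck mm [ 8.2 -0.1 10.4] F deck [-3.8 -0.1  6.4] T [ 0.13  1.05 -0.06] ee [-0.01 -0.04 -0.04]
```

Call:
play_rows(
  translation=[
    [0,0,0.025],
    [0,0,0.018],
    [0,0,0],
  ],
  twist=[
    [0,0,0],
    [0,0,0],
    [0,0,0],
  ],
  gripper=[-1,-1,-1],
)

```text
time: 11.35
tool_pos: [0.4982, -0.1905, 0.2802]
ee_rot: [3.142, -0.35, -0.308]
wrist_force: [-7.2, 2.9, 6.2]
width: 0.0296
finger_force: 30.0
```

```bash
python3 st.py
```

```text
11.35 plate deck mm [ 8.1 -0.1  9. ] F deck [-5.1  0.5  8.5] T [ 0.14  1.26 -0.04] ee [-0.01 -0.03 -0.04]
```

Call:
play_rows(
  translation=[
    [-0.03,0,0],
    [-0.04,0,0],
    [-0.04,0,0],
    [0,0,0],
  ],
  twist=[
    [0,0,0],
    [0,0,0],
    [0,0,0],
    [0,0,0],
  ],
  gripper=[-1,-1,-1,-1],
)

```text
time: 11.75
tool_pos: [0.4959, -0.1897, 0.2811]
ee_rot: [3.141, -0.359, -0.308]
wrist_force: [0.1, 1.8, 7.0]
width: 0.0298
finger_force: 30.0
```

```bash
python3 st.py
```

```text
11.75 plate deck mm [ 8.1 -0.1 10.6] F deck [2.  1.7 6.8] T [ 0.32  0.24 -0.04] ee [-0.03 -0.55 -0.05]
```

Call:
play_rows(
  translation=[
    [0,0,0.025],
    [0,0,0.02],
    [-0.03,0,0],
    [-0.03,0,0],
    [0,0,0],
  ],
  twist=[
    [0,0,0],
    [0,0,0],
    [0,0,0],
    [0,0,0],
    [0,0,0],
  ],
  gripper=[-1,-1,-1,-1,-1],
)

```text
time: 12.25
tool_pos: [0.4951, -0.1895, 0.28]
ee_rot: [3.141, -0.363, -0.308]
wrist_force: [0.6, 0.8, 9.5]
width: 0.0297
finger_force: 30.0
```

```bash
python3 st.py
```

```text
12.25 plate deck mm [ 8.  -0.2  9.9] F deck [3.5 1.  8.9] T [ 0.39 -0.21 -0.03] ee [-0.04 -0.81 -0.06]
```

Call:
play_rows(
  translation=[
    [-0.04,0,0],
    [-0.04,0,0.01],
    [0,0,0],
  ],
  twist=[
    [0,0,0],
    [0,0,0],
    [0,0,0],
  ],
  gripper=[-1,-1,-1],
)

```text
time: 12.55
tool_pos: [0.4924, -0.1889, 0.2787]
ee_rot: [3.141, -0.364, -0.308]
wrist_force: [1.2, 0.4, 8.9]
width: 0.0306
finger_force: 30.0
```

```bash
python3 st.py
```

```text
12.55 plate deck mm [ 5.  -0.6  9.6] F deck [4.  0.7 8. ] T [ 0.34 -0.18 -0.07] ee [-0.08 -0.84 -0.06]
```

Call:
play_rows(
  translation=[
    [-0.04,0,0.005],
    [-0.04,0,0],
    [-0.04,0,0],
    [0,0,0],
  ],
  twist=[
    [0,0,0],
    [0,0,0],
    [0,0,0],
    [0,0,0],
  ],
  gripper=[-1,-1,-1,-1],
)

```text
time: 12.95
tool_pos: [0.4882, -0.1876, 0.2769]
ee_rot: [3.14, -0.364, -0.308]
wrist_force: [-0.1, -0.1, 9.3]
width: 0.0299
finger_force: 30.0
```

```bash
python3 st.py
```

```text
12.95 plate deck mm [ 0.3 -0.7  9.5] F deck [ 3.1 -0.1  8.7] T [ 0.3  -0.25 -0.04] ee [-0.09 -0.84 -0.06]
```

Call:
play_rows(
  translation=[
    [-0.04,0,0],
    [-0.04,0,0],
    [-0.04,0,0],
    [-0.04,0,0],
    [-0.04,0,0],
    [0,0,0],
  ],
  twist=[
    [0,0,0],
    [0,0,0],
    [0,0,0],
    [0,0,0],
    [0,0,0],
    [0,0,0],
  ],
  gripper=[-1,-1,-1,-1,-1,-1],
)

```text
time: 13.55
tool_pos: [0.481, -0.1854, 0.2742]
ee_rot: [3.14, -0.364, -0.308]
wrist_force: [0.6, 0.2, 9.2]
width: 0.0295
finger_force: 30.0
```

```bash
python3 st.py
```

```text
13.55 plate deck mm [-7.6 -0.8  9.4] F deck [3.6 0.4 8.4] T [ 0.23 -0.28 -0.01] ee [-0.1  -0.85 -0.06]
```

Call:
play_rows(
  translation=[
    [-0.04,0,0],
    [-0.04,0,0],
    [-0.04,0,0],
    [0,0,0],
  ],
  twist=[
    [0,0,0],
    [0,0,0],
    [0,0,0],
    [0,0,0],
  ],
  gripper=[-1,-1,-1,-1],
)

```text
time: 13.95
tool_pos: [0.4767, -0.1841, 0.2725]
ee_rot: [3.14, -0.364, -0.308]
wrist_force: [1.3, 0.7, 8.6]
width: 0.0295
finger_force: 30.0
```

```bash
python3 st.py
```

```text
13.95 plate deck mm [-12.4  -0.8   9.4] F deck [3.9 1.1 7.7] T [ 0.26 -0.38 -0.01] ee [-0.1  -0.86 -0.07]
```

Call:
play_rows(
  translation=[
    [-0.03,0,0],
    [-0.03,0,0],
    [0,0,0],
  ],
  twist=[
    [0,0,0],
    [0,0,0],
    [0,0,0],
  ],
  gripper=[-1,-1,-1],
)

```text
time: 14.25
tool_pos: [0.4748, -0.1835, 0.2719]
ee_rot: [3.14, -0.365, -0.308]
wrist_force: [0.1, -1.3, 8.7]
width: 0.0301
finger_force: 30.0
```

```bash
python3 st.py
```

```text
14.25 plate deck mm [-14.3  -0.8   9.5] F deck [ 3.4 -1.2  8.1] T [ 0.29 -0.53 -0.05] ee [-0.1  -0.91 -0.07]
```

Call:
play_rows(
  translation=[
    [-0.03,0,0],
    [-0.03,0,0],
    [0,0,0],
  ],
  twist=[
    [0,0,0],
    [0,0,0],
    [0,0,0],
  ],
  gripper=[-1,-1,-1],
)

```text
time: 14.55
tool_pos: [0.4729, -0.1829, 0.2713]
ee_rot: [3.14, -0.366, -0.308]
wrist_force: [0.8, -1.4, 9.2]
width: 0.03
finger_force: 30.0
```

```bash
python3 st.py
```

```text
14.55 plate deck mm [-16.2  -0.8   9.6] F deck [ 4.2 -1.1  8.2] T [ 0.29 -0.69 -0.03] ee [-0.11 -0.98 -0.07]
```

Call:
play_rows(
  translation=[
    [-0.03,0,0],
    [0,0,0],
  ],
  twist=[
    [0,0,0],
    [0,0,0],
  ],
  gripper=[-1,-1],
)

```text
time: 14.75
tool_pos: [0.4719, -0.1826, 0.2709]
ee_rot: [3.14, -0.366, -0.308]
wrist_force: [1.6, -0.4, 9.7]
width: 0.0299
finger_force: 30.0
```

```bash
python3 st.py
```

```text
14.75 plate deck mm [-17.2  -0.8   9.7] F deck [4.8 0.1 8.6] T [ 0.33 -0.77 -0.1 ] ee [-0.11 -1.   -0.07]
```

Call:
play_rows(
  translation=[
    [-0.025,0,0],
    [-0.02,0,0],
    [0,0,0],
  ],
  twist=[
    [0,0,0],
    [0,0,0],
    [0,0,0],
  ],
  gripper=[-1,-1,-1],
)

```text
time: 15.05
tool_pos: [0.4707, -0.1821, 0.2707]
ee_rot: [3.14, -0.368, -0.308]
wrist_force: [3.4, -1.5, 8.6]
width: 0.0303
finger_force: 30.0
```

```bash
python3 st.py
```

```text
15.05 plate deck mm [-18.1  -0.8   9.9] F deck [ 6.4 -0.4  6.8] T [ 0.41 -1.04 -0.03] ee [-0.11 -1.1  -0.07]
```

Call:
play_rows(
  translation=[
    [-0.025,0,0],
    [0,0,0],
  ],
  twist=[
    [0,0,0],
    [0,0,0],
  ],
  gripper=[-1,-1],
)

```text
time: 15.25
tool_pos: [0.4701, -0.182, 0.2707]
ee_rot: [3.14, -0.37, -0.308]
wrist_force: [3.8, -1.8, 8.7]
width: 0.0298
finger_force: 30.0
```

```bash
python3 st.py
```

```text
15.25 plate deck mm [-18.2  -0.9  10.1] F deck [ 6.9 -0.6  6.8] T [ 0.39 -1.36  0.01] ee [-0.12 -1.2  -0.07]
```

Call:
play_rows(
  translation=[
    [-0.03,0,0.015],
    [-0.03,0,0.015],
    [0,0,0],
  ],
  twist=[
    [0,0,0],
    [0,0,0],
    [0,0,0],
  ],
  gripper=[-1,-1,-1],
)

```text
time: 15.55
tool_pos: [0.4692, -0.1817, 0.2702]
ee_rot: [3.14, -0.375, -0.308]
wrist_force: [6.6, -1.3, 10.1]
width: 0.0296
finger_force: 30.0
```

```bash
python3 st.py
```

```text
15.55 plate deck mm [-18.4  -0.9  10. ] F deck [9.8 0.8 7.2] T [ 0.56 -1.78  0.08] ee [-0.12 -1.46 -0.06]
```

It has stopped firmly after 26.1 mm of slide, with the force rising and no more motion. I'll ease off the load and open a little.

Call:
play_rows(
  translation=[
    [0.02,0,-0.025],
    [0.03,0,-0.025],
    [0.03,0,-0.025],
    [0,0,-0.02],
    [0,0,0],
  ],
  twist=[
    [0,0,0],
    [0,0,0],
    [0,0,0],
    [0,0,0],
    [0,0,0],
  ],
  gripper=[-1,-1,-1,-1,-1],
)

```text
time: 16.05
tool_pos: [0.4701, -0.182, 0.2713]
ee_rot: [3.14, -0.369, -0.308]
wrist_force: [11.8, -4.1, -1.4]
width: 0.0298
finger_force: 30.0
```

```bash
python3 st.py
```

```text
16.05 plate deck mm [-18.4  -0.8  10.6] F deck [11.3 -0.3 -5.6] T [ 0.39 -1.87  0.11] ee [-0.1  -1.12 -0.07]
```

Call:
play_rows(
  translation=[
    [0.03,0,0.015],
    [0.03,0,0.01],
    [0.02,0,0],
    [0,0,0],
  ],
  twist=[
    [0,0,0],
    [0,0,0],
    [0,0,0],
    [0,0,0],
  ],
  gripper=[-1,-1,-1,-1],
)

```text
time: 16.45
tool_pos: [0.4717, -0.1825, 0.2716]
ee_rot: [3.14, -0.362, -0.308]
wrist_force: [-0.5, -0.9, 8.8]
width: 0.0301
finger_force: 30.0
```

```bash
python3 st.py
```

```text
16.45 plate deck mm [-18.2  -0.8  10.3] F deck [ 2.8 -1.   8.4] T [ 0.22 -0.15  0.06] ee [-0.11 -0.72 -0.03]
```

Call:
play_rows(
  translation=[
    [0,0,-0.017],
    [0,0,0],
  ],
  twist=[
    [0,0,0],
    [0,0,0],
  ],
  gripper=[-1,-1],
)

```text
time: 16.65
tool_pos: [0.4715, -0.1824, 0.2718]
ee_rot: [3.14, -0.362, -0.308]
wrist_force: [0.7, -1.0, 6.3]
width: 0.0297
finger_force: 30.0
```

```bash
python3 st.py
```

```text
16.65 plate deck mm [-18.3  -0.8  10.7] F deck [ 3.  -0.8  5.6] T [ 0.18 -0.5   0.11] ee [-0.1  -0.73 -0.05]
```

Call:
play_rows(
  translation=[
    [0,0,-0.01],
    [0,0,0],
    [0,0,0],
    [0,0,0],
    [0,0,0],
    [0,0,0],
    [0,0,0],
    [0,0,0],
  ],
  twist=[
    [0,0,0],
    [0,0,0],
    [0,0,0],
    [0,0,0],
    [0,0,0],
    [0,0,0],
    [0,0,0],
    [0,0,0],
  ],
  gripper=[-1,0.3,0.3,0.3,0.3,0.3,0.3,0.3],
)

```text
time: 17.45
tool_pos: [0.4692, -0.1813, 0.2682]
ee_rot: [-3.141, -0.349, -0.308]
wrist_force: [-0.2, -0.9, -0.5]
width: 0.0612
finger_force: 0.0
```

```bash
python3 st.py
```

```text
17.45 plate deck mm [-24.5  -0.1   8.1] F deck [-0.1 -1.  -0.5] T [0.06 0.17 0.07] ee [-0.01 -0.02 -0.05]
```

Call:
play_rows(
  translation=[
    [0,0,-0.2],
    [0,0,-0.4],
    [0,0,-0.5],
    [0,0,-0.8],
    [0,0,-0.8],
    [0,0,-0.8],
    [0,0,-0.8],
    [0,0,0],
  ],
  twist=[
    [0,0,0],
    [0,0,0],
    [0,0,0],
    [0,0,0],
    [0,0,0],
    [0,0,0],
    [0,0,0],
    [0,0,0],
  ],
  gripper=[0.3,0.3,0.3,0.3,0.3,0.3,0.3,0.3],
)

```text
time: 18.25
tool_pos: [0.4126, -0.1633, 0.4365]
ee_rot: [3.139, -0.362, -0.307]
wrist_force: [0.0, 0.0, 0.8]
width: 0.0611
finger_force: 0.0
```

Call:
play_rows(
  translation=[
    [-0.8,0,0],
    [-0.8,0,0],
    [-0.8,0,0],
    [0,0,0],
  ],
  twist=[
    [0,0,0],
    [0,0,0],
    [0,0,0],
    [0,0,0],
  ],
  gripper=[0.3,0.3,0.3,0.3],
)

```text
time: 18.65
tool_pos: [0.3249, -0.1351, 0.394]
ee_rot: [-3.14, -0.345, -0.309]
wrist_force: [-0.5, 0.3, -0.1]
width: 0.061
finger_force: 0.0
```

```bash
python3 - <<'E'
from h import *
R,t=deckT(.564,-.2113,-.307);out=[]
for c,(x,y,w,h) in (("scene",(262,118,80,80)),("top",(345,155,100,100))):
    im=robot.snapshot(c)[:,:,::-1]; im=cv2.resize(im[y:y+h,x:x+w],(400,400),interpolation=cv2.INTER_CUBIC); k=400/w
    q=(proj(c,(np.array([(42-18.2,85,17),(42-18.2,-85,17),(-60.2,-85,17),(-60.2,85,17)])/1e3)@R.T+t)-(x,y)+.5)*k
    cv2.polylines(im,[q.round().astype(int)],True,(0,255,0),1); out.append(im)
cv2.imwrite("pics/q.png",np.hstack(out)); print(robot.get_obs()["tool_pos"],robot.get_obs()["time"])
E
```

```text
[ 0.32703108 -0.13610148  0.39652438] 18.75
```

View pics/q.png

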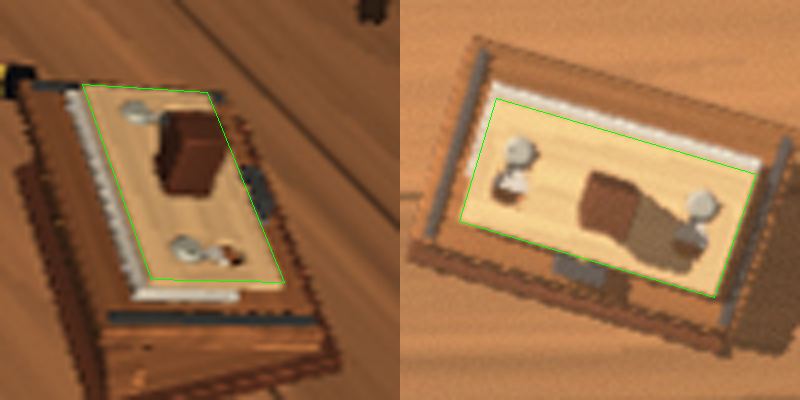

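The final view shows the template under both stud heads, at the slot ends. Its outline sits where the felt stop put it, with the lower edge on the pin, and the robot is clear, so I'll hand it in.

```bash
python3 -c "
from bench import robot
print(robot.close_job())"
```

```text
the job is handed in; nothing more can be done
None
```

The brace template hangs on the jig, slid 26 mm down to a firm stop under both stud heads and released. Wrist force readings stayed under about 13 N, nothing else on the bench was touched, and the job is handed in at about 19 s; the verdict was not reported back.

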